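Nest the mixing cups and close the blending case

TASK

Pack up the mixing cups from the perfume bench: nest all the large cups into one upright stack in the wider bay of the open carrying case and all the small cups into one upright stack in its narrower bay, every cup seated fully down in the one below. Then shut the lid and press its front edge down until the catch snaps and the lid is fully closed. Leave the bottle, the jar and the scale where they stand.

Things in the scene. Friction and masses are not known exactly. Their poses are not given: they have to be found in the camera images.
- case: Black carrying case with aluminium edges, fixed. Tray 150 (x) x 262 (y) x 86 mm high, walls and floor 5 mm. Origin: centre of its underside; x points from the front (robot side) to the hinge side, y to its left. A divider 4 mm thick, 40 mm high, front to back at y = -16 mm, parts it into a wide left bay and a narrow right bay. A catch housing stands 20 mm out of the middle of the front face
- large_bay (a point): centre of the flat floor of the wider (left) bay: 140 mm front to back, 140 mm across (case y -14 to 126), 5 mm above the case's underside
- small_bay (a point): centre of the flat floor of the narrower (right) bay: 140 mm front to back, 108 mm across (case y -126 to -18), 5 mm above the case's underside
- lid (a joint): lid, rad: 0 shut, 1.5 to 1.75 standing open at the start, 1.8 at its stop. Its hinge is stiff (0.33 N m): it stays where it is left, and swings with 2 to 3 N at the free edge. At about 0.08 rad its tongue meets a spring catch and it stays ajar; about 10 N straight down at the front edge snaps it past, below 0.02. A stack that is not nested can keep it from shutting
- lid_hinge (a point): midpoint of the lid's hinge line, along the far top edge of the tray: 75 mm behind the case's centre, 86 mm above its underside. Turns with the lid, which extends 150 mm along its -x, is 262 mm wide along y and 28 mm deep, outer face 28 mm along its +z (at 0 rad its axes are the case's own, and the lid's outer face is 114 mm, its inside 110 mm above the case's underside)
- lid_edge (a point): middle of the lid's free (front) edge on its outer face: 150 mm along -x and 28 mm along +z from lid_hinge, turning with the lid. A steel tongue hangs below it on the front face
- large_cup1: One of up to four equal large mixing cups, white plastic, 45 g, mouth up (may be absent). Origin: centre of the underside, z up. Height 45 mm; underside 45 mm across, widening to 58 at 29 mm up, there a step out to a straight collar 66 mm across up to the rim. Wall 2 to 2.5 mm, mouth 61 mm. Nested, its collar rests on the rim of the large cup below, 16 mm higher than it, side play 1.5 mm
- large_cup2: One of up to four equal large mixing cups, white plastic, 45 g, mouth up (may be absent). Origin: centre of the underside, z up. Height 45 mm; underside 45 mm across, widening to 58 at 29 mm up, there a step out to a straight collar 66 mm across up to the rim. Wall 2 to 2.5 mm, mouth 61 mm. Nested, its collar rests on the rim of the large cup below, 16 mm higher than it, side play 1.5 mm
- large_cup3: One of up to four equal large mixing cups, white plastic, 45 g, mouth up (may be absent). Origin: centre of the underside, z up. Height 45 mm; underside 45 mm across, widening to 58 at 29 mm up, there a step out to a straight collar 66 mm across up to the rim. Wall 2 to 2.5 mm, mouth 61 mm. Nested, its collar rests on the rim of the large cup below, 16 mm higher than it, side play 1.5 mm
- large_cup4: One of up to four equal large mixing cups, white plastic, 45 g, mouth up (may be absent). Origin: centre of the underside, z up. Height 45 mm; underside 45 mm across, widening to 58 at 29 mm up, there a step out to a straight collar 66 mm across up to the rim. Wall 2 to 2.5 mm, mouth 61 mm. Nested, its collar rests on the rim of the large cup below, 16 mm higher than it, side play 1.5 mm
- small_cup1: One of up to four equal small mixing cups, white plastic, 25 g, mouth up (may be absent). Origin: centre of the underside, z up. Height 35 mm; underside 34 mm across, widening to 44 at 20 mm up, there a step out to a straight collar 51 mm across up to the rim. Wall 2 to 2.5 mm, mouth 46 mm. Nested, its collar rests on the rim of the small cup below, 15 mm higher than it, side play 1.5 mm
- small_cup2: One of up to four equal small mixing cups, white plastic, 25 g, mouth up (may be absent). Origin: centre of the underside, z up. Height 35 mm; underside 34 mm across, widening to 44 at 20 mm up, there a step out to a straight collar 51 mm across up to the rim. Wall 2 to 2.5 mm, mouth 46 mm. Nested, its collar rests on the rim of the small cup below, 15 mm higher than it, side play 1.5 mm
- small_cup3: One of up to four equal small mixing cups, white plastic, 25 g, mouth up (may be absent). Origin: centre of the underside, z up. Height 35 mm; underside 34 mm across, widening to 44 at 20 mm up, there a step out to a straight collar 51 mm across up to the rim. Wall 2 to 2.5 mm, mouth 46 mm. Nested, its collar rests on the rim of the small cup below, 15 mm higher than it, side play 1.5 mm
- small_cup4: One of up to four equal small mixing cups, white plastic, 25 g, mouth up (may be absent). Origin: centre of the underside, z up. Height 35 mm; underside 34 mm across, widening to 44 at 20 mm up, there a step out to a straight collar 51 mm across up to the rim. Wall 2 to 2.5 mm, mouth 46 mm. Nested, its collar rests on the rim of the small cup below, 15 mm higher than it, side play 1.5 mm
- amber_bottle: bystander: small amber glass bottle with a black cap, 30 mm across, 55 mm high; origin at the centre of its underside
- jar: bystander: white jar with a black screw cap, 50 mm across, 68 mm high; origin at the centre of its underside
- scale: bystander: flat pocket scale, 75 x 130 x 19 mm, black with a steel plate; origin at the centre of its underside
Things that resemble listed ones, but are neither listed nor needed, are in the scene too. What is shaped like the large_cup1 but orange or purple is not meant. What is shaped like the small_cup2 but red is not meant.

How it is judged:
By the outcome, as a careful person would: the job done as asked, in the order asked, and still so for the second after the job is handed in, with the robot touching nothing.
Of large_cup1, large_cup2, large_cup3, large_cup4, small_cup1, small_cup2, small_cup3, small_cup4 only 5 to 8 are there at a start; the rules pass over those that are not, and their reading is None.
At some moment in a run one of large_cup1, large_cup2, large_cup3, large_cup4, small_cup1, small_cup2, small_cup3, small_cup4 may be knocked a few centimetres aside while the robot is not near it.
It also fails if it takes over 210 s, if anything falls off the work surface, if the arm or the gripper's body presses on something with over 40 N, if the wrist force passes 120 N, or if a joint passes its speed limit or range.

ROBOT

A 6-joint arm with a two-finger parallel gripper is mounted at the origin on the work surface. World frame = base frame: x ahead of the robot, y to its left, z up, the work surface at z = 0. Lengths are in m, angles in degrees, forces in N, time in s.
With the tool pointing down it reaches from about 0.325 to 0.85 m from the base axis. Payload 15.5 kg.
Tool frame: the origin (TCP) lies midway between the tips of the shut fingers; the grasp point (between the pads) lies 19 mm behind it; z points along the fingers, y is the line along which they close (so a half turn about z gives the same grasp; the last joint's range is limited). The gripper opens to 91 mm and grips with 3 to 60 N. Pads are 32 mm wide; open, the fingers measure 118 mm over their backs; the gripper's body (76 mm by 178 mm) begins 60 mm behind the grasp point.
Start: joints at [-5.472, 28.281, 77.091, -0, 74.628, -5.472], TCP at [0.625, 0, 0.214] pointing down, gripper open.
Joint ranges: [-166.48, 166.48], [-47.26, 123.95], [12.59, 153.08], [-70.14, 250.14], [6.76, 159.57], [-176.63, 176.63]. Speed limits (degrees/s): [108.29, 108.29, 147.25, 172.46, 172.46, 172.46].

INTERFACE

Orientations are given as a 3x3 rotation matrix whose columns are the frame's x, y, z axes.
In Python, from bench import ctrl gives the robot as it stands. The module is installed in compiled form; this text tells all that it offers. Calls block until the motion is done:
- ctrl.goto(position, orientation): joint-space move of the TCP to a pose.
- ctrl.move_l(position, vel=0.15, ori=None, contact_N=None): straight line of the TCP; ori=None keeps the orientation; vel is the mean speed in m/s. With contact_N (N) it stops when the force on the tool has changed by that much, and returns True; else False.
- ctrl.movej(angles): joint-space move.
- ctrl.command_gripper(opening): opening from 0.0 (shut) to 1.0 (fully open); the grip force is fixed at half the most; returns when the fingers have stopped.
- ctrl.sleep(seconds).
- ctrl.ik(position, orientation): joint angles nearest the present ones, or None.
- ctrl.read_camera(name): name is "scene" or "side" or "wrist"; returns the picture (480x640x3 uint8, blue, green, red); there is no depth.
- ctrl.camera_params(name): a dict with "fx", "fy", "cx", "cy" (pixels), "pose" (4x4, takes a point from camera to world coordinates); the wrist camera has in their place "T_tool_cam" (4x4, takes a point from camera to tool coordinates, whose origin is the TCP and whose axes are the flange's). Camera axes: x right, y up, looking along -z (the intrinsics and any distortion apply to the point x, -y, -z); pixel columns grow to the right and rows downward; lengths in m; the calibration is good to about 2 mm. The wrist camera is an equidistant fisheye: a pixel r from the principal point sees the ray r / f radians off the axis. A picture is of the moment at which its call begins: read the wrist's pose just before it. camera_params takes no time and is no camera call.
A pose or a line that the arm cannot do raises ctrl.MotionError and nothing moves.
- ctrl.sign_off(): hands the job in; it is judged then, once.
Readings, each from a call of its own:
- ctrl.current_t(): time.
- ctrl.current_q(): joint angles.
- ctrl.current_dq(): joint speeds.
- ctrl.current_effort(): joint torques, N m.
- ctrl.current_tool_pos(): TCP position.
- ctrl.current_eef_rot(): TCP orientation.
- ctrl.current_contact_force(): force on the tool from outside, world axes, zero at the start.
- ctrl.current_wrist_torque(): the same for the moment, N m.
- ctrl.current_grip_width(): opening from 0.0 (shut) to 1.0 (fully open).
- ctrl.current_grasp_force(): force on a finger pad.
Only numpy, scipy, OpenCV 4.12 (cv2) and the standard library are available. Lean on these libraries where they do the work, as an engineer would, in place of code of your own. Each camera call takes 0.05 s, during which the arm holds its last target. There are 200 camera calls.

## Working session

There is one attempt and no reset: what is moved stays moved. The work goes in short steps, each a Python script; the robot and the scene stay as the last script left them, time stands still between calls to the robot, and variables do not carry over. Pictures are saved under pics/ and viewed, at most 14 in all, crops included, and the job is handed in when it is done.

```bash
mkdir -p pics
python3 - <<'E'
from bench import ctrl
import cv2,numpy as np
for n in("scene","side","wrist"):
    im=ctrl.read_camera(n); cv2.imwrite(f"pics/{n}0.png",im)
    p=ctrl.camera_params(n); print(n,{k:np.round(v,4).tolist() for k,v in p.items()})
print(ctrl.current_t(),ctrl.current_eef_rot())
E
```

```text
scene {'fx': 500.2072, 'fy': 500.2072, 'cx': 327.7649, 'cy': 235.7642, 'pose': [[0.1162, -0.7888, 0.6036, 1.2111], [0.9932, 0.0866, -0.0781, -0.0968], [0.0093, 0.6086, 0.7934, 0.9294], [0.0, 0.0, 0.0, 1.0]]}
side {'fx': 485.4101, 'fy': 485.4101, 'cx': 314.8572, 'cy': 236.4238, 'pose': [[-0.9135, 0.1979, -0.3556, 0.2155], [-0.4068, -0.4649, 0.7864, 0.8134], [-0.0096, 0.863, 0.5052, 0.5998], [0.0, 0.0, 0.0, 1.0]]}
wrist {'fx': 371.6483, 'fy': 371.6483, 'cx': 320.7431, 'cy': 241.9564, 'T_tool_cam': [[0.001, 0.9725, 0.2331, 0.0656], [1.0, -0.0008, -0.001, -0.0001], [-0.0008, 0.2331, -0.9725, -0.1712], [0.0, 0.0, 0.0, 1.0]]}
0.15 [[ 2.59348163e-05  9.99999567e-01 -9.30494225e-04]
 [ 9.99999997e-01 -2.58654856e-05  7.45214910e-05]
 [ 7.44973910e-05 -9.30496155e-04 -9.99999564e-01]]
```

View pics/scene0.png

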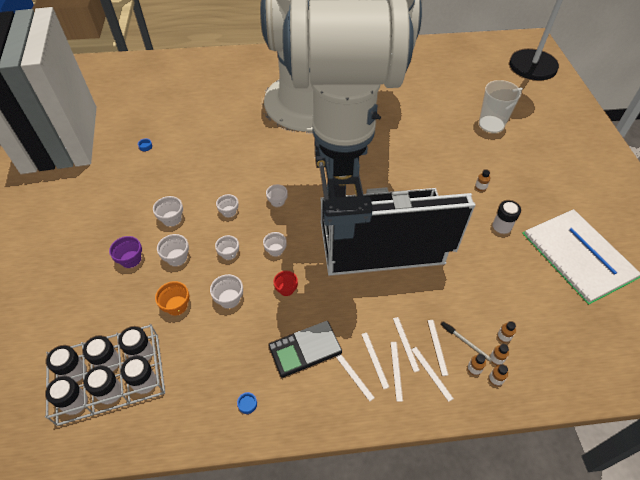

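View pics/side0.png

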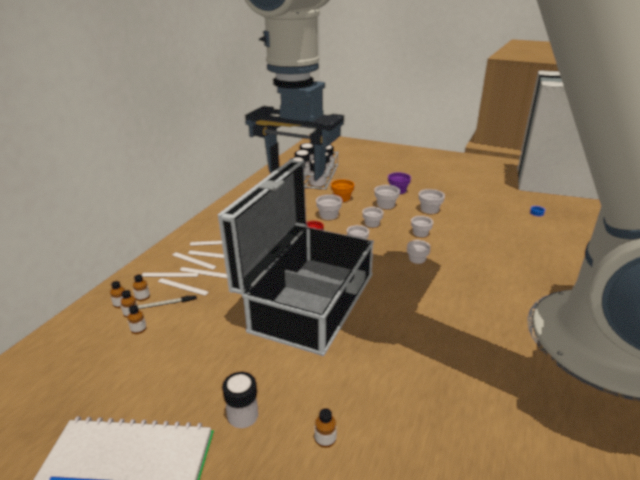

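The scene picture shows large cups near (168,211), (173,250) and (227,291), and small cups near (227,205), (276,196), (227,248) and (274,244). The case spans roughly (325-470,190-270). Next I'll enlarge these areas to read the pixels.

Run:
```python
import cv2
a=cv2.imread("pics/scene0.png")[180:320,140:310]; cv2.imwrite("pics/c1.png",cv2.resize(a,None,fx=4,fy=4,interpolation=cv2.INTER_CUBIC))
a=cv2.imread("pics/side0.png")[150:350,215:465]; cv2.imwrite("pics/c2.png",cv2.resize(a,None,fx=3,fy=3,interpolation=cv2.INTER_CUBIC))
```

```text
(no output)
```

View pics/c1.png

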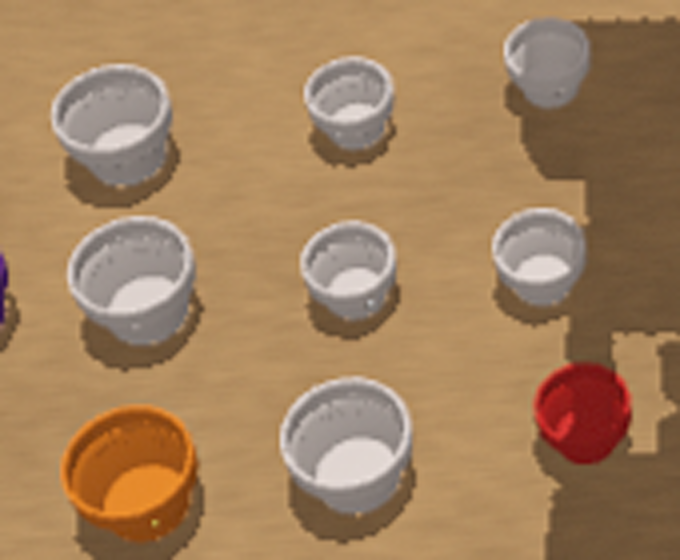

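View pics/c2.png

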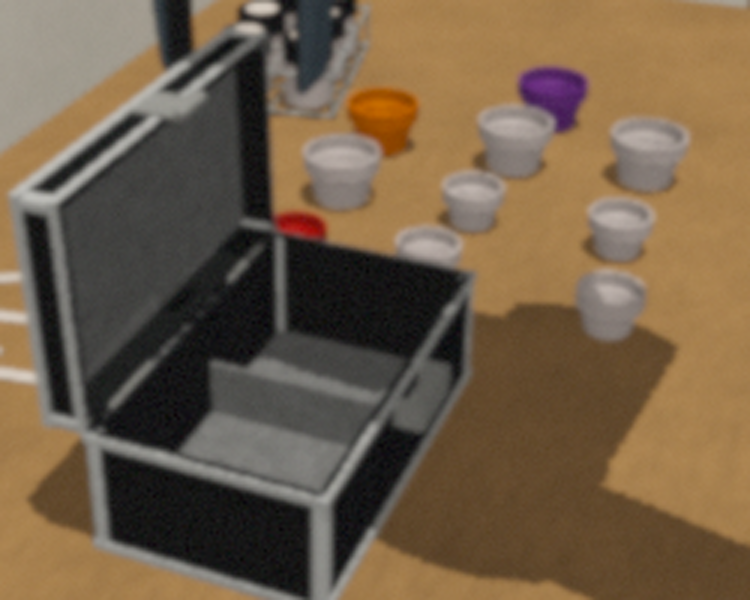

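View pics/wrist0.png

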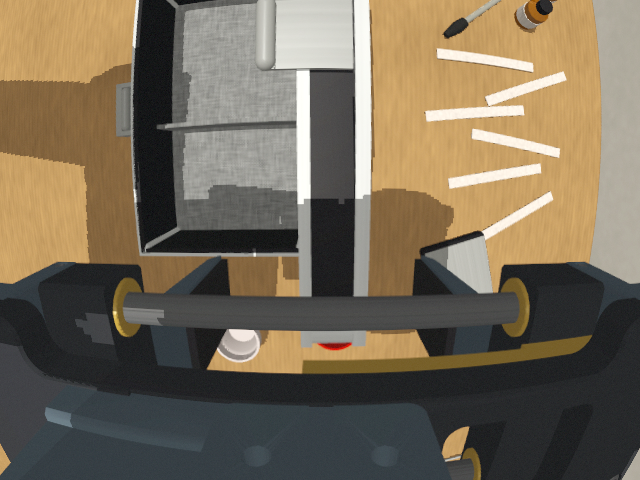

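Cups found: 3 large and 4 small, plus orange, purple and red lookalikes. The case is open with its front toward the robot, and the bays are visible. I'll compute rough positions and take overhead wrist views.

```bash
cat > h.py <<'E'
from bench import ctrl
import cv2,numpy as np
def pose(n):
    p=ctrl.camera_params(n)
    if n!="wrist": return p,np.array(p["pose"])
    T=np.eye(4);T[:3,:3]=ctrl.current_eef_rot();T[:3,3]=ctrl.current_tool_pos()
    return p,T@np.array(p["T_tool_cam"])
def ray2z(n,u,v,z,pT=None):
    p,T=pT or pose(n); x=(u-p["cx"])/p["fx"];y=(v-p["cy"])/p["fy"]
    if n=="wrist":
        r=np.hypot(x,y); s=np.sin(r)/max(r,1e-9); d=np.array([x*s,-y*s,-np.cos(r)])
    else: d=np.array([x,-y,-1.])
    d=T[:3,:3]@d; o=T[:3,3]; return (o+d*(z-o[2])/d[2])
def rot(a):  # tool down, closing (tool y) along world angle a (deg)
    a=np.radians(a); y=np.array([np.cos(a),np.sin(a),0]); z=np.array([0,0,-1.])
    return np.c_[np.cross(y,z),y,z]
E
python3 - <<'E'
from h import *
s=lambda u,v,z:np.round(ray2z("scene",u/4+140-.4,v/4+180-.4,z)[:2],4)
for n,u,v,z in [("L1",112,111,.045),("L2",131,264,.045),("L3",346,432,.045),("S1",349.5,91,.035),("S2",349,259,.035),("S3",546,50,.035),("S4",538.5,245,.035),("O",130,456,.045),("R",583,408,.035)]: print(n,s(u,v,z))
d=lambda u,v,z:np.round(ray2z("side",u/3+215-.3,v/3+150-.3,z)[:2],4)
for u,v in [(325,498),(472,273),(92,437),(250,223)]: print("case",d(u,v,.086))
for n,u,v,z in [("L3",342,155,.045),("L2",515,125,.045),("L1",649,138,.045),("S2",473,188,.035),("S1",620,215,.035),("S3",611,288,.035),("S4",428,243,.035)]: print(n,d(u,v,z))
print("wrist corner",ray2z("wrist",138,253,.086))
for k,(x,y,z) in enumerate([(.5,-.35,.36),(.5,-.03,.36)]):
    ctrl.goto([x,y,z],rot(0)); P=pose("wrist"); im=ctrl.read_camera("wrist"); cv2.imwrite(f"pics/w{k}.png",im)
    np.save(f"w{k}.npy",P[1])
    print(ctrl.current_t(),np.round(P[1],3).tolist())
E
```

```text
L1 [ 0.4152 -0.3696]
L2 [ 0.5281 -0.3509]
L3 [ 0.6491 -0.2336]
S1 [ 0.4055 -0.2346]
S2 [ 0.5301 -0.2342]
S3 [ 0.3852 -0.1172]
S4 [ 0.5318 -0.1293]
O [ 0.6513 -0.3427]
R [ 0.6416 -0.1116]
case [0.4603 0.2431]
case [ 0.4617 -0.0166]
case [0.6058 0.2463]
case [ 0.633  -0.0211]
L3 [ 0.646  -0.2278]
L2 [ 0.5269 -0.3437]
L1 [ 0.4113 -0.3633]
S2 [ 0.5288 -0.2316]
S1 [ 0.4051 -0.2328]
S3 [ 0.3848 -0.1187]
S4 [ 0.5321 -0.1292]
wrist corner [ 0.45891807 -0.01648814  0.086     ]
1.6833 [[1.0, -0.002, -0.001, 0.5], [0.002, 0.973, 0.232, -0.284], [0.0, -0.232, 0.973, 0.531], [0.0, 0.0, 0.0, 1.0]]
2.95 [[1.0, -0.0, -0.001, 0.5], [0.001, 0.972, 0.233, 0.035], [0.001, -0.233, 0.972, 0.531], [0.0, 0.0, 0.0, 1.0]]
```

View pics/w0.png

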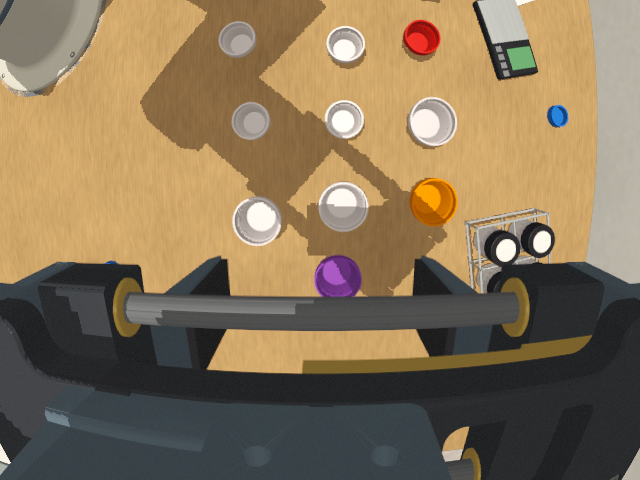

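View pics/w1.png

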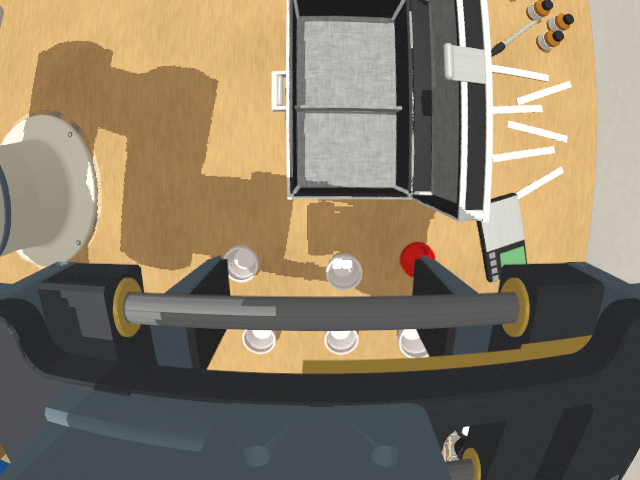

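Wrist view w0 shows all seven cups in clear view: L1 (257,220), L2 (343,207), L3 (432,122), S1 (251,121), S2 (344,120), S3 (237,39), S4 (346,44). View w1 shows the case: front -y corner (289,198), floor corners (305,187), (398,187), (305,22), divider (301,107)-(401,108), lid edge near x=490.

Run:
```python
from h import *
p=ctrl.camera_params("wrist")
A=(p,np.load("w0.npy"));B=(p,np.load("w1.npy"))
C={}
for n,u,v,z in [("L1",257,220.5,.045),("L2",343,207,.045),("L3",432.5,122,.045),("S1",251,121,.035),("S2",344.5,119.5,.035),("S3",237.5,39,.035),("S4",346,44.5,.035),("O",433.5,202,.045),("P",338,277,.045),("R",422,38,.035)]:
    C[n]=ray2z("wrist",u,v,z,A)[:2]; print(n,np.round(C[n],4))
f=lambda u,v,z:np.round(ray2z("wrist",u,v,z,B)[:2],4)
print("front-y top",f(289,198,.086),"back -y top",f(411,197,.086))
print("floor",[f(*q,.005).tolist() for q in [(305,187),(398,187),(305,22),(397,16)]])
print("div",f(301,107,.045),f(401,108,.045),"catch",f(278,91,.07))
print("lid bottom-right outer, top",f(489,219,.236),f(489,219,.23))
ks=list(C)
for a in ks[:7]:
    print(a,[(b,int(1000*np.hypot(*(C[b]-C[a]))),int(np.degrees(np.arctan2(*(C[b]-C[a])[::-1])))) for b in ks if b!=a and np.hypot(*(C[b]-C[a]))<.14])
```

```text
L1 [ 0.4152 -0.3702]
L2 [ 0.5299 -0.3521]
L3 [ 0.6488 -0.2355]
S1 [ 0.4075 -0.2367]
S2 [ 0.5316 -0.2361]
S3 [ 0.3872 -0.1193]
S4 [ 0.5338 -0.1315]
O [ 0.6534 -0.3436]
P [ 0.5246 -0.4493]
R [ 0.6386 -0.1149]
front-y top [ 0.4623 -0.0175] back -y top [ 0.6113 -0.0153]
floor [[0.4784, -0.0114], [0.6117, -0.0102], [0.4781, 0.2308], [0.6111, 0.2454]]
div [0.4751 0.0973] [0.6057 0.0987] catch [0.448  0.1151]
lid bottom-right outer, top [ 0.6461 -0.0155] [ 0.649  -0.0165]
L1 [('L2', 116, 8), ('S1', 133, 93), ('P', 134, -35)]
L2 [('L1', 116, -171), ('S2', 116, 89), ('O', 123, 3), ('P', 97, -93)]
L3 [('S2', 117, -179), ('O', 108, -87), ('R', 120, 94)]
S1 [('L1', 133, -86), ('S2', 124, 0), ('S3', 119, 99)]
S2 [('L2', 116, -90), ('L3', 117, 0), ('S1', 124, -179), ('S4', 104, 88)]
S3 [('S1', 119, -80)]
S4 [('S2', 104, -91), ('R', 106, 8)]
```

```bash
cat >> h.py <<'E'
CUPS=dict(L1=(.4152,-.3702),L2=(.5299,-.3521),L3=(.6488,-.2355),S1=(.4075,-.2367),S2=(.5316,-.2361),S3=(.3872,-.1193),S4=(.5338,-.1315))
BAY=dict(L=(.5355,.1705),S=(.5366,.0421))
H=dict(L=.045,S=.035);TIP=dict(L=.031,S=.022);STEP=dict(L=.016,S=.015);OPEN=dict(L=.9,S=.74);D=dict(L=.066,S=.051)
YAW=.5
def find(k,exp):
    P=pose("wrist"); im=ctrl.read_camera("wrist"); hsv=cv2.cvtColor(im,cv2.COLOR_BGR2HSV)
    m=((hsv[...,1]<55)&(hsv[...,2]>75)).astype(np.uint8)*255
    m=cv2.morphologyEx(m,cv2.MORPH_OPEN,np.ones((3,3),np.uint8))
    best=None
    for c in cv2.findContours(m,cv2.RETR_EXTERNAL,cv2.CHAIN_APPROX_NONE)[0]:
        c=cv2.convexHull(c)
        if len(c)<8 or cv2.contourArea(c)<500: continue
        q=np.array([ray2z("wrist",*pt[0],H[k],P)[:2] for pt in c],np.float32)
        (x,y),r=cv2.minEnclosingCircle(q)
        if abs(2*r-D[k])>.007: continue
        e=np.hypot(x-exp[0],y-exp[1])
        if best is None or e<best[0]: best=(e,x,y,2*r)
    cv2.imwrite("pics/last.png",im)
    return best
def go(x,y,z,a,vel=.3,**k): return ctrl.move_l([x,y,z],vel=vel,ori=rot(a+YAW),**k)
def pick(n):
    k=n[0]; e=np.array(CUPS[n])
    ctrl.goto([e[0],e[1],.16],rot(YAW)); ctrl.command_gripper(OPEN[k])
    b=find(k,e); print(n,"found",np.round(b,4) if b else None)
    if b is None or b[0]>.06: raise SystemExit("not found")
    if b[0]>.012:
        ctrl.goto([b[1],b[2],.16],rot(YAW)); b=find(k,b[1:3]); print("again",np.round(b,4))
    x,y=b[1:3]; z=TIP[k]
    go(x,y,z+.03,0); go(x,y,z,0,.1)
    ctrl.command_gripper(0.5*OPEN[k]); ctrl.command_gripper(OPEN[k])
    go(x,y,z+.03,0,.2); ctrl.goto([x,y,z+.03],rot(90+YAW)); go(x,y,z,90,.1)
    ctrl.command_gripper(0)
    w=ctrl.current_grip_width()*91; print("width",round(w,1),"F",round(ctrl.current_grasp_force(),1))
    if abs(w-D[k]*1e3)>4: raise SystemExit("bad grasp")
    go(x,y,.28,90)
def place(n,i):
    k=n[0]; x,y=BAY[k]; z=.005+TIP[k]+i*STEP[k]
    ctrl.goto([x,y,.28],rot(90+YAW)); go(x,y,z+.03,90); go(x,y,z+.012,90,.1)
    c=go(x,y,z-.004,90,.03,contact_N=5); 
    print("place contact",c,"dz mm",round(1e3*(ctrl.current_tool_pos()[2]-z),2),"F",np.round(ctrl.current_contact_force(),1))
def release(k):
    ctrl.command_gripper(OPEN[k]); p=ctrl.current_tool_pos(); ctrl.move_l([p[0],p[1],.25],vel=.25)
    print("t",round(ctrl.current_t(),1))
E
python3 - <<'E'
from h import *
pick("L3");place("L3",0);release("L")
E
```

```text
L3 found [ 0.0026  0.6504 -0.2334  0.0674]
width 65.2 F 30.0
place contact True dz mm 0.11 F [ 0.2 -0.3  1.7]
t 14.7
```

Run:
```python
from h import *
pick("L2");place("L2",1);release("L")
```

```text
L2 found [ 0.001   0.5298 -0.3511  0.0673]
width 65.1 F 30.0
place contact True dz mm 0.19 F [0.6 0.2 2.5]
t 27.1
```

Seated to 0.2 mm. I'll continue, stopping if any cup sits high.

```bash
sed -i 's/^    print("place contact".*/&\n    if ctrl.current_tool_pos()[2]-z>.0015: raise SystemExit("HIGH, still held")/' h.py
python3 - <<'E'
from h import *
for n,i in [("L1",2),("S4",0),("S2",1),("S3",2),("S1",3)]:
    pick(n);place(n,i);release(n[0])
im=ctrl.read_camera("side"); cv2.imwrite("pics/s2.png",im)
go(.5,.02,.36,0); im2=ctrl.read_camera("wrist"); cv2.imwrite("pics/w2.png",im2); print(ctrl.current_t())
E
```

```text
L1 found [ 0.0019  0.4134 -0.3708  0.0674]
width 65.3 F 30.0
place contact True dz mm 0.16 F [0.6 0.6 2.2]
t 39.7
S4 found [ 0.0028  0.5332 -0.1288  0.0525]
width 49.5 F 30.0
place contact True dz mm 0.08 F [ 0.5 -0.4  1.5]
t 50.8
S2 found [ 0.0016  0.531  -0.2346  0.0528]
width 49.6 F 30.0
place contact True dz mm 0.14 F [0.5 0.2 2.2]
t 61.8
S3 found Nonenot found
```

Run:
```python
from h import *
cv2.imwrite("pics/sc3.png",np.hstack([cv2.imread("pics/last.png")[:, :],ctrl.read_camera("scene")])[:, :]); 
a=cv2.imread("pics/sc3.png"); cv2.imwrite("pics/sc3s.png",np.vstack([a[:300,:640][:, :],a[130:430,640:]]))
```

```text
(no output)
```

View pics/sc3s.png

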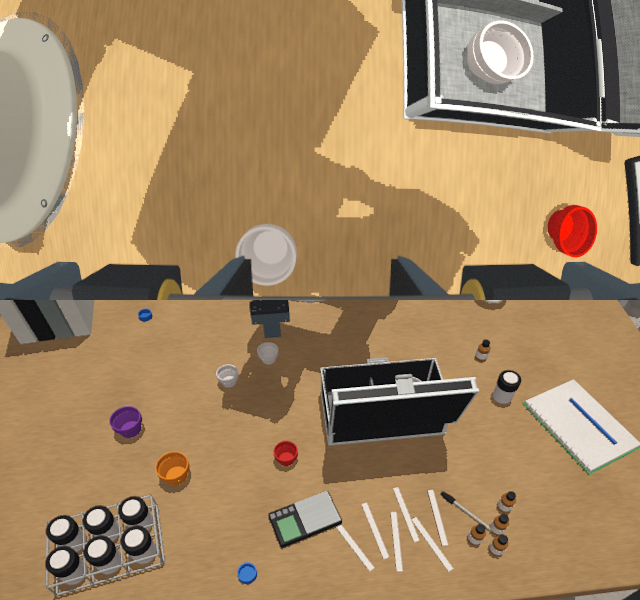

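The upper half (wrist) shows S3 was knocked aside, with its rim now centred at about (266,254). The lower half (scene) shows S1 at its place. I'll update S3's position and continue.

Run:
```python
from h import *
p=ray2z("wrist",266.5,254,.035)[:2]; print(p)
CUPS["S3"]=p
pick("S3")
place("S3",2);release("S")
pick("S1");place("S1",3);release("S")
s=ctrl.read_camera("side")
go(.5,-.03,.36,0); w=ctrl.read_camera("wrist")
cv2.imwrite("pics/chk.png",np.vstack([w[:260],s[150:440]])); print(ctrl.current_t())
```

```text
[ 0.34274539 -0.13535218]
S3 found [ 0.0017  0.3414 -0.1365  0.0528]
width 49.9 F 30.0
place contact True dz mm -0.22 F [ 0.6 -0.7  2.1]
t 73.3
S1 found [ 0.0024  0.4059 -0.2348  0.0526]
width 49.5 F 30.0
place contact True dz mm -0.09 F [-1.2 -0.4  6. ]
t 84.3
86.1083
```

```bash
ls -la pics/chk.png
```

```text
-rw-r--r-- 1 agent agent 534610 Nov 29 23:37 pics/chk.png
```

View pics/chk.png

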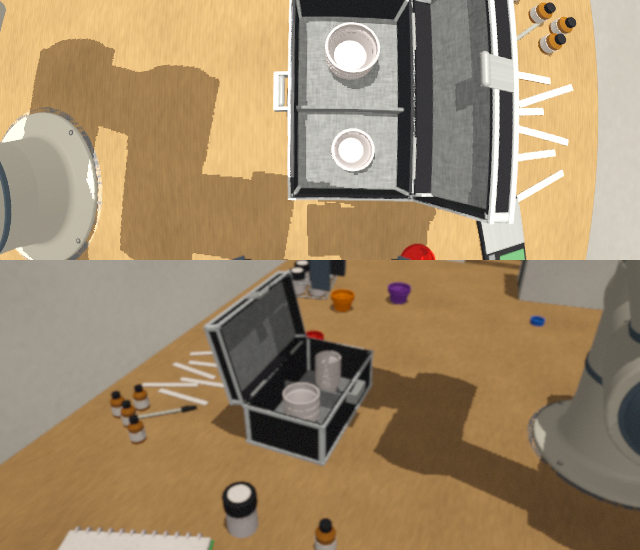

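The top view and side view show both nested stacks centred in their bays. The lid has swung back slightly, with its edge now at about x=515. Next I'll close the lid by sweeping it from behind.

Run:
```python
from h import *
hx,hz,y=.6105,.086,.115
ctrl.command_gripper(0)
ctrl.goto([.60,y,.38],rot(90+YAW)); go(.735,y,.38,90); go(.735,y,.19,90)
pr=lambda *a:print(*a,np.round(ctrl.current_contact_force(),1),np.round(ctrl.current_tool_pos(),3))
pr("start")
for th in np.arange(1.55,.1,-.12):
    s=.132; P=(hx-s*np.cos(th)+.028*np.sin(th)+.016, hz+s*np.sin(th)+.028*np.cos(th))
    go(P[0],y,P[1],90,.12)
    f=ctrl.current_contact_force()
    if np.linalg.norm(f)>25: pr("big",th); break
pr("end",round(th,2)); print(ctrl.current_t())
x=ctrl.current_tool_pos()[0]
p=ctrl.current_tool_pos(); go(p[0],y,p[2]+.03,90)
go(.45-.5+.5+.0245,y,p[2]+.03,90)
c=go(.4745,y,.110,90,.03,contact_N=30); pr("press",c)
s=ctrl.read_camera("side"); cv2.imwrite("pics/lid.png",s[100:480,150:500])
print(ctrl.current_t())
```

```text
start [0.  0.4 0.9] [0.736 0.115 0.193]
end 0.11 [ 0.2 -0.2  0.5] [0.498 0.115 0.128]
94.0917
press True [-3.1  0.2 15.5] [0.474 0.115 0.114]
95.9917
```

View pics/lid.png

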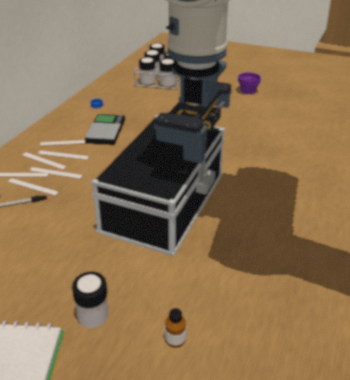

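The lid looks shut in the picture and the tip stopped at 114 mm. I'll check that it stays down with a light touch once released.

Run:
```python
from h import *
go(.4745,.115,.15,90); ctrl.sleep(.5)
print(go(.4745,.115,.108,90,.03,contact_N=4),ctrl.current_tool_pos()[2])
go(.4745,.115,.30,90); ctrl.sleep(.5)
cv2.imwrite("pics/fin.png",ctrl.read_camera("side")[100:480,100:500]); print(ctrl.current_t())
```

```text
True 0.11423856390769632
99.1667
```

View pics/fin.png

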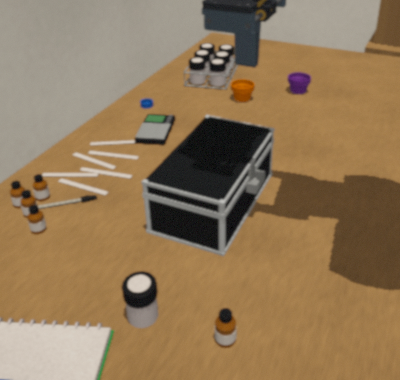

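The case is fully shut (114.2 mm at the front edge). The jar, bottle and scale still stand where they were.

```bash
python3 -c "
from bench import ctrl
print(ctrl.sign_off())"
```

```text
the job is handed in; nothing more can be done
None
```

The job is done and handed in: all 3 large and 4 small cups are nested in their bays, the lid is snapped shut (front edge at 114.2 mm under a light touch), and the bottle, jar and scale were not touched; it took about 99 s.

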